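Feed a kit tray from the seesaw gate

TASK

Fill the kit tray at the gravity feeder using only your fingertips: first push the tray along the deck until it is fully home against the stops under the spouts, then press down one end of the seesaw gate so that the four balls roll down into the tray, and once they are all in, rock the gate over to the other side so that the two rollers follow down the other chute. Nothing is to be gripped or lifted; do not touch the balls and rollers yourself, and leave the other things on the bench where they are.

Things in the scene. Friction and masses are not known exactly. Their poses are not given: they have to be found in the camera images.
- stand: Gravity parts feeder on a plywood deck (top 25 mm above the bench), fixed; grey painted chutes, aluminium spouts and rails, 168 mm wide, 300 mm long, 175 mm high. Origin on the bench top below the gate's pivot. x points uphill along two chutes (centre lines y = +34 and -34 mm); the -x side is the outlet, where two open spouts (x = -5 to -47 mm, up to 150 mm high) lead down to the tray. y runs along the gate.
- tray_home (a point): Point on the deck, 25 mm above the bench, where the tray's origin lies when the tray is fully home: stand x = -70 mm, y = 0. Two rubber stops end the tray's way at stand x = -25 mm. Guide rails, 16 mm high, inner faces at y = +/-73 mm, from x = -13 to -103 mm, flare out to x = -131 mm, y = +/-80 mm. The deck ends at x = -205 mm. Axes as the stand's.
- gate (a joint): Seesaw gate: upright steel plate across the lower ends of both chutes, on a pivot along stand x, 135 mm above the bench, a black pad at each end. Rad: 0 = level, both chutes shut; + = pad_left up, pad_right down; stops at +/-0.55. Pressing a pad down opens the chute on that same side (from about 0.4 on) and keeps the other shut. Stiff, stays where left; 1.5 to 3 N on a pad moves it.
- pad_left (a point): Middle of the top of the gate's ribbed black finger pad at the stand's +y end, 36 by 36 mm. It lies 85 mm along the gate from the pivot and 10 mm to the outlet side (stand x = -10 mm); 145 mm above the bench when level, 99 mm when fully pressed (then at stand y = 78 mm), 188 mm when fully up (y = 67 mm).
- pad_right (a point): The same for the pad at the stand's -y end.
- chute_balls: The chute that holds the four balls; which side of the feeder it is on varies. Origin at bench height in the gate's plane below the chute's centre line; axes as the stand's. Its floor is 135 mm above the bench at the gate and rises at 12 degrees towards +x; 20 mm wide inside, walls 18 mm high, 85 mm long.
- chute_rollers: The like chute that holds the two rollers, on the other side; origin and axes in the same way.
- tray: Loose open grey kit tray, 90 mm (its x) by 136 mm (its y) by 45 mm high, walls 4 mm, one dividing wall along x makes two pockets side by side; about 0.45 kg. Origin at the centre of its underside, x axis towards the feeder's stops. It stands on the deck 30 to 48 mm short of home, in the mouth of the guide rails, and slides on it. Once home it has 5 mm play to each rail.
- ball_0: Bright steel bearing ball, 16 mm diameter, 17 g, waiting in chute_balls behind the gate; origin at its centre.
- ball_1: Bright steel bearing ball, 16 mm diameter, 17 g, waiting in chute_balls behind the gate; origin at its centre.
- ball_2: Bright steel bearing ball, 16 mm diameter, 17 g, waiting in chute_balls behind the gate; origin at its centre.
- ball_3: Bright steel bearing ball, 16 mm diameter, 17 g, waiting in chute_balls behind the gate; origin at its centre.
- roller_0: Bright steel bearing roller (short cylinder lying across its chute), 16 mm diameter, 17 mm long, 26 g, waiting in chute_rollers behind the gate; origin at its centre.
- roller_1: Bright steel bearing roller (short cylinder lying across its chute), 16 mm diameter, 17 mm long, 26 g, waiting in chute_rollers behind the gate; origin at its centre.
- cork_block: Bystander: cork block, 52x86x30 mm, loose, on the bench to the right of the feeder's uphill end; origin at the centre of its underside.
- tape_roll: Bystander: roll of black tape lying flat, 81 mm across, 19 mm high, loose, on the bench to the left of the feeder; origin at the centre of its underside.
- nagura: Bystander: flat dark rounded stone, 60x74x27 mm, loose, on the bench beyond the feeder; origin at the centre of its underside.

How it is judged (in metres and radians):
On the way, in this order (a step that is already met when the one before it is completed fails the run):
1. the tray is home against the stops (within 8 mm) with every part still waiting behind the gate (x of tray in the frame of stand above -0.078 m and angle between the x axis of tray and the x axis of stand, either way round below 0.1 rad and height (world z) of tray below 0.03 m and x of each of ball_0, ball_1, ball_2, ball_3 in the frame of chute_balls above 0.006 m and z of each of ball_0, ball_1, ball_2, ball_3 in the frame of chute_balls above 0.13 m and x of each of roller_0, roller_1 in the frame of chute_rollers above 0.006 m and z of each of roller_0, roller_1 in the frame of chute_rollers above 0.13 m), for 0.2 s.
2. all four balls lie in the tray while all two rollers still wait behind the gate (x of tray in the frame of stand above -0.078 m and angle between the x axis of tray and the x axis of stand, either way round below 0.1 rad and height (world z) of tray below 0.03 m and x of ball_0 in the frame of tray between -0.043 and 0.043 m and y of ball_0 in the frame of tray between -0.066 and 0.066 m and z of ball_0 in the frame of tray between 0 and 0.035 m and y of ball_0 in the frame of chute_balls between -0.034 and 0.034 m and x of ball_1 in the frame of tray between -0.043 and 0.043 m and y of ball_1 in the frame of tray between -0.066 and 0.066 m and z of ball_1 in the frame of tray between 0 and 0.035 m and y of ball_1 in the frame of chute_balls between -0.034 and 0.034 m and x of ball_2 in the frame of tray between -0.043 and 0.043 m and y of ball_2 in the frame of tray between -0.066 and 0.066 m and z of ball_2 in the frame of tray between 0 and 0.035 m and y of ball_2 in the frame of chute_balls between -0.034 and 0.034 m and x of ball_3 in the frame of tray between -0.043 and 0.043 m and y of ball_3 in the frame of tray between -0.066 and 0.066 m and z of ball_3 in the frame of tray between 0 and 0.035 m and y of ball_3 in the frame of chute_balls between -0.034 and 0.034 m and x of each of roller_0, roller_1 in the frame of chute_rollers above 0.006 m and z of each of roller_0, roller_1 in the frame of chute_rollers above 0.13 m), for 0.2 s.
3. the gate is rocked over and the rollers are in the tray too (x of tray in the frame of stand above -0.078 m and angle between the x axis of tray and the x axis of stand, either way round below 0.1 rad and height (world z) of tray below 0.03 m and x of ball_0 in the frame of tray between -0.043 and 0.043 m and y of ball_0 in the frame of tray between -0.066 and 0.066 m and z of ball_0 in the frame of tray between 0 and 0.035 m and y of ball_0 in the frame of chute_balls between -0.034 and 0.034 m and x of ball_1 in the frame of tray between -0.043 and 0.043 m and y of ball_1 in the frame of tray between -0.066 and 0.066 m and z of ball_1 in the frame of tray between 0 and 0.035 m and y of ball_1 in the frame of chute_balls between -0.034 and 0.034 m and x of ball_2 in the frame of tray between -0.043 and 0.043 m and y of ball_2 in the frame of tray between -0.066 and 0.066 m and z of ball_2 in the frame of tray between 0 and 0.035 m and y of ball_2 in the frame of chute_balls between -0.034 and 0.034 m and x of ball_3 in the frame of tray between -0.043 and 0.043 m and y of ball_3 in the frame of tray between -0.066 and 0.066 m and z of ball_3 in the frame of tray between 0 and 0.035 m and y of ball_3 in the frame of chute_balls between -0.034 and 0.034 m and x of roller_0 in the frame of tray between -0.043 and 0.043 m and y of roller_0 in the frame of tray between -0.066 and 0.066 m and z of roller_0 in the frame of tray between 0 and 0.035 m and y of roller_0 in the frame of chute_rollers between -0.034 and 0.034 m and x of roller_1 in the frame of tray between -0.043 and 0.043 m and y of roller_1 in the frame of tray between -0.066 and 0.066 m and z of roller_1 in the frame of tray between 0 and 0.035 m and y of roller_1 in the frame of chute_rollers between -0.034 and 0.034 m), for 0.2 s.
At the end, for the whole second after the job is handed in: The tray is home (within 8 mm of the stops, square within 0.1 rad, flat on the deck); the four balls and the two rollers lie in the tray, each kind in the pocket below its own chute, at rest (under 0.03 m/s) (all of step 3 and linear speed of each of ball_0, ball_1, ball_2, ball_3, roller_0, roller_1, tray below 0.03 m/s); the robot touches nothing.
It fails at once if the tray is lifted or tipped (height (world z) of tray above 0.037 m or angle between tray's own z axis and vertical above 0.15 rad).
It fails at once if the robot touches a ball or a roller (contact force between any of the fingers, the arm and ball_0 above 0.3 N or contact force between any of the fingers, the arm and ball_1 above 0.3 N or contact force between any of the fingers, the arm and ball_2 above 0.3 N or contact force between any of the fingers, the arm and ball_3 above 0.3 N or contact force between any of the fingers, the arm and roller_0 above 0.3 N or contact force between any of the fingers, the arm and roller_1 above 0.3 N).
It fails at once if a bystander is moved (distance of any of cork_block, tape_roll, nagura from where it was at the start of the episode above 0.015 m).
It also fails if it takes over 45 s, if anything falls off the work surface, if the arm or the gripper's body presses on something with over 40 N, if the wrist force passes 120 N, or if a joint passes its speed limit or range.

ROBOT

A 6-joint arm with a two-finger parallel gripper is mounted at the origin on a cart in front of the work surface, level with it; the furniture and walls round the work are solid. World frame = base frame: x ahead of the robot, y to its left, z up, the work surface at z = 0. Lengths are in mm, angles in degrees, forces in N, time in s.
With the tool pointing down it reaches from about 325 to 925 mm from the base axis. Payload 3.1 kg.
Tool frame: the origin (TCP) lies at the very end of the fingers, on their centre line; the grasp point (between the pads) lies 19 mm behind it; z points along the fingers, y is the direction in which the jaws open and shut (so a half turn about z gives the same grasp; the last joint's range is limited). The gripper opens to 85 mm and grips with 20 to 120 N. Pads are 22 mm wide; open, the fingers measure 114 mm over their backs; the gripper's body (76 mm by 85 mm) begins 54 mm behind the grasp point. The pads swing forward as they close: fully open they stand 13 mm farther back than shut.
Start: joints at [-74.782, 12.427, 92.441, -0, 75.132, -6.429], TCP at [230.569, -580.928, 231.3] pointing down, gripper open.
Joint ranges: [-157.48, 157.48], [-44.54, 120.13], [17.64, 146.25], [-64.5, 244.5], [7.68, 150.69], [-147.95, 147.95]. Speed limits (degrees/s): [159.86, 159.86, 180, 180, 180, 180].

INTERFACE

Orientations are given as a 3x3 rotation matrix whose columns are the frame's x, y, z axes.
In Python, from workcell import observe, snapshot, hand_in gives the robot as it stands. The module is installed in compiled form; this text tells all that it offers.
- The arm moves only by the shell command python3 -m pendant 'ROWS'. ROWS is JSON, one flat list of numbers, 5 for each row, row after row: the closure, from 0 (fully open) to 1 (shut), then the shift along the tool's x, y, z in cm, then the turn about the tool's z in rad. In form: [grip, dx, dy, dz, twist, grip, dx, dy, dz, twist, ...]. A call has 1 to 5 rows; each row shifts and turns the pose as measured when the row begins, along the tool's axes as they then stand; what a row does not reach is not made up. A row lasts 1/12 s, in which the tool goes at most 41.7 mm and 7.16 degrees, less where a joint would pass 70% of its speed; a pose out of reach is approached as far as the arm can. A call is refused whole if a number of a shift passes 4.17 or a number of a turn 0.125, either way. A call with a gripper value outside its range is refused whole. The fingers move at their own pace and stop on an object; the grip force is fixed at half the most. Time passes only in rows, so rows that do not move let the fingers close. It gives the time, the measured TCP pose, the force and the opening at its end, in the units of the state.
- observe(): the state, without advancing time (a new reading comes with each control period).
- snapshot(name): name is "scene" or "side" or "wrist"; returns a dict with "color" (384x512x3 uint8, blue, green, red), "fx", "fy", "cx", "cy" (pixels), "cam_to_world" (4x4, takes a point from camera to world coordinates). Camera axes: x right, y down, z forward; pixel columns grow to the right and rows downward; lengths in mm; the calibration is good to about 2 mm. The wrist camera is an equidistant fisheye: a pixel r from the principal point sees the ray r / f radians off the axis. A picture is of the moment at which its call begins. There is no depth.
- hand_in(): hands the job in, once; it reports no verdict.
The state is a dict: "clock": time; "joint_pos": joint angles; "joint_velocities": joint speeds; "tau": joint torques, N m; "ee_pos": TCP position; "eef_rot": TCP orientation; "ft_force": force on the tool from outside, world axes, zero at the start; "wrist_torque": the same for the moment, N m; "finger_gap": finger opening in mm.
Only numpy, scipy, OpenCV 4.12 (cv2) and the standard library are available. Lean on these libraries where they do the work, as an engineer would, in place of code of your own. Each camera call takes 0.05 s, during which the arm holds its last target.

## Working session

There is one attempt and no reset: what is moved stays moved. The work goes in short steps, Python scripts to look and compute and a shell command to move; the robot and the scene stay as the last step left them, time stands still between calls to the robot, and variables do not carry over. Pictures are saved under pics/ and viewed, and the job is handed in when it is done.

```bash
mkdir -p pics; cat > h.py <<'E'
import numpy as np, cv2
from workcell import observe, snapshot
def snap(n,tag):
    s=snapshot(n); cv2.imwrite(f"pics/{tag}.png",s["color"]); np.savez(f"pics/{tag}.npz",**{k:np.array(v) for k,v in s.items()}); return s
def load(tag): return np.load(f"pics/{tag}.npz")
def ray(s,u,v):
    T=np.array(s["cam_to_world"]); d=np.array([(u-s["cx"])/s["fx"],(v-s["cy"])/s["fy"],1.]); return T[:3,3],T[:3,:3]@d
def onplane(s,u,v,z):
    o,d=ray(s,u,v); return o+d*(z-o[2])/d[2]
def proj(s,P):
    T=np.array(s["cam_to_world"]); p=(np.atleast_2d(P)-T[:3,3])@T[:3,:3]; return np.c_[p[:,0]/p[:,2]*s["fx"]+s["cx"],p[:,1]/p[:,2]*s["fy"]+s["cy"]]
def tri(s1,p1,s2,p2):
    A=np.zeros((3,3));b=np.zeros(3)
    for s,p in((s1,p1),(s2,p2)):
        o,d=ray(s,*p); d/=np.linalg.norm(d); M=np.eye(3)-np.outer(d,d); A+=M;b+=M@o
    return np.linalg.solve(A,b)
E
python3 - <<'E'
from h import *
np.set_printoptions(suppress=True,precision=2)
for n in("scene","side","wrist"):
    s=snap(n,n+"0"); print(n,s["fx"],s["cx"],s["cy"],np.array(s["cam_to_world"]))
o=observe();print(o["ee_pos"],o["eef_rot"],o["clock"],o["finger_gap"])
E
```

```text
scene 402.1751278801693 250.9550876186108 194.08987426535433 [[  -0.82   -0.34    0.45   21.04]
 [  -0.57    0.52   -0.64 1049.27]
 [  -0.01   -0.78   -0.62  866.55]
 [   0.      0.      0.      1.  ]]
side 424.6093477820038 260.67941894033487 190.8912596277183 [[  -1.     -0.01   -0.02  583.11]
 [   0.02    0.48   -0.88 1337.72]
 [   0.02   -0.88   -0.48  712.3 ]
 [   0.      0.      0.      1.  ]]
wrist 297.3186396354542 255.65232758345388 192.0660998833123 [[   0.37   -0.89   -0.28  302.01]
 [  -0.93   -0.35   -0.11 -550.95]
 [  -0.      0.3    -0.95  373.72]
 [   0.      0.      0.      1.  ]]
[ 230.39 -580.28  230.24] [[ 0.93  0.37 -0.  ]
 [ 0.37 -0.93  0.  ]
 [ 0.   -0.   -1.  ]] 0.15 85.25209359319639
```

```bash
python3 - <<'E'
import cv2
for n in("scene0","side0"):
    i=cv2.imread(f"pics/{n}.png"); cv2.imwrite(f"pics/{n}b.png",cv2.resize(i,(800,600),interpolation=cv2.INTER_CUBIC))
E
```

```text
(no output)
```

View pics/scene0b.png

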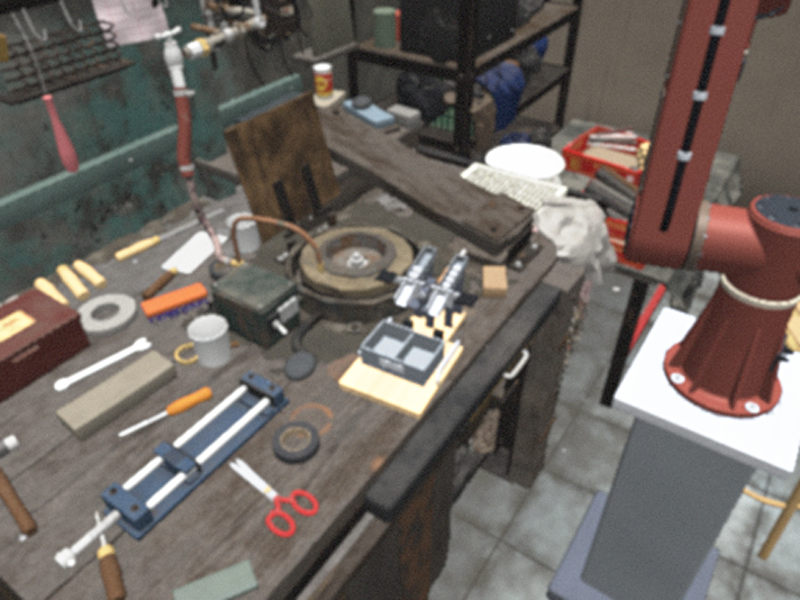

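View pics/side0b.png

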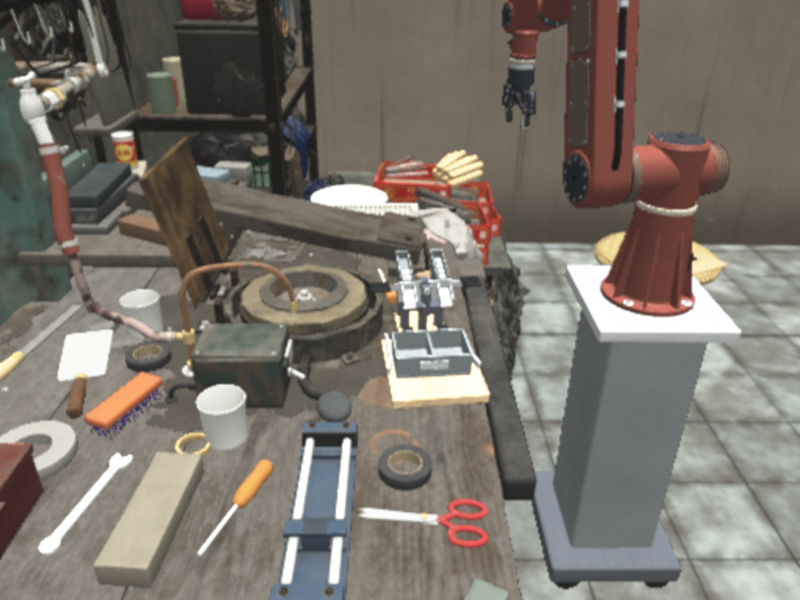

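View pics/wrist0.png

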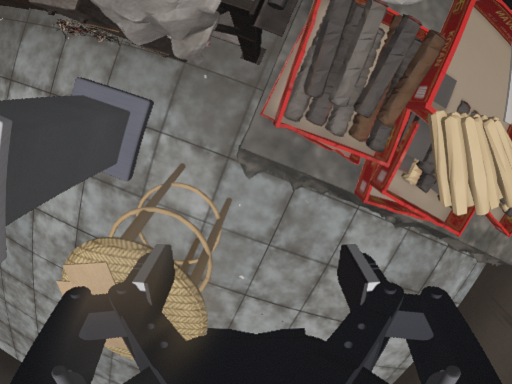

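The feeder stands with its outlet toward the two cameras, so stand x points roughly along world -y. The tray is at about (403,350) in the enlarged scene view and the gate at about (430,290). I'll zoom in.

```bash
python3 - <<'E'
import cv2
i=cv2.imread("pics/scene0.png")[145:270,210:360]; cv2.imwrite("pics/sc_z.png",cv2.resize(i,None,fx=5,fy=4.8,interpolation=cv2.INTER_CUBIC))
i=cv2.imread("pics/side0.png")[150:265,235:325]; cv2.imwrite("pics/si_z.png",cv2.resize(i,None,fx=5,fy=5,interpolation=cv2.INTER_CUBIC))
E
```

```text
(no output)
```

View pics/sc_z.png

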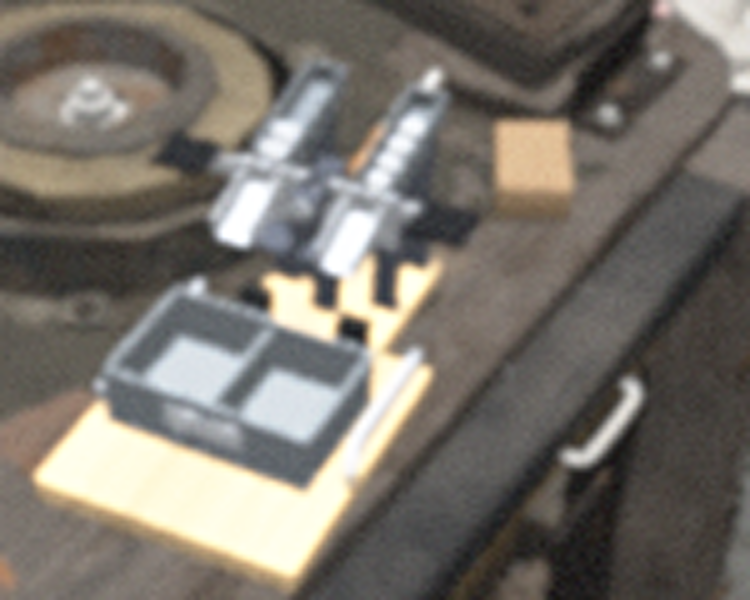

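View pics/si_z.png

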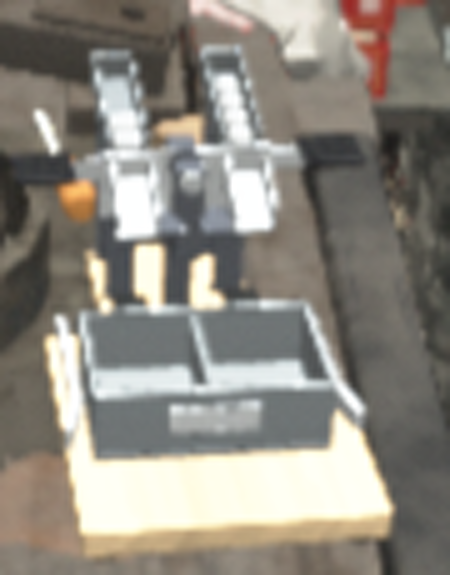

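The right-hand chute (image right, stand -y, nearer the robot) shows four bumps, which are the balls. The left-hand chute shows two, the rollers. In zoomed pixels, the scene view has pads at (188,152) and (448,222) and front deck corners at (35,478) and (295,575). The side view has pads at (40,168) and (333,150). Next I'll work out positions from these.

```bash
python3 - <<'E'
from h import *
np.set_printoptions(suppress=True,precision=1)
a=load("scene0");b=load("side0")
A=lambda x,y:(210+x/5,145+y/4.8); B=lambda x,y:(235+x/5,150+y/5)
P={"padL":((188,152),(40,168),145),"padR":((448,222),(333,150),145),"deckFL":((35,478),(82,530),25),"deckFR":((295,575),(392,512),25),
"trayFL":((105,385),(88,398),70),"trayFR":((308,465),(336,385),70),"trayBR":((368,350),(308,303),70),"trayBL":((185,290),(82,312),70),
"ballChuteTopEnd":((440,100),(225,48),175),"pivot":((300,205),(188,180),135)}
for k,(p,q,z) in P.items():
    print(k,tri(a,A(*p),b,B(*q)),onplane(a,*A(*p),z)[:2],onplane(b,*B(*q),z)[:2])
E
```

```text
padL [607.  236.  136.7] [600.5 245.1] [606.6 252.3]
padR [434.2 219.2 142.2] [433.6 220.9] [434.7 226.8]
deckFL [581.  433.1  23. ] [579.3 434.9] [581.2 435. ]
deckFR [414.  413.2  21.2] [412.3 416. ] [414.9 418.4]
trayFL [576.  369.8  59.6] [564.1 383.9] [578.4 377.4]
trayFR [438.7 363.2  63.4] [430.2 375.7] [442.2 363.5]
trayBR [450.7 276.8  72. ] [453.5 272.4] [449.7 276.8]
trayBL [581.6 278.4  63.4] [576.5 285.3] [581.8 288.3]
ballChuteTopEnd [492.2 129.1 162.9] [481.2 149.3] [495.1 149.1]
pivot [520.9 242.8 133.8] [520.9 242.9] [520.7 246.9]
```

Both estimates put the stand origin near (521,225), yawed so that stand y ≈ (0.993,0.117). I'll turn the tool so its y lies along stand y, which makes tool x equal to minus stand x, and raise it. After that I'll travel over and refine with the wrist camera.

```bash
python3 -m pendant '[0,0,0,-1,-0.12, 0,0,0,-1,-0.12, 0,0,0,-1,-0.12, 0,0,0,-1,-0.12, 0,0,0,-1,-0.12]'; python3 -m pendant '[0,0,0,-1,-0.12, 0,0,0,-1,-0.12, 0,0,0,-1,-0.12, 0,0,0,-1,-0.12, 0,0,0,-1,-0.12]'; python3 -c "
from h import *
o=observe();print(o['ee_pos'],o['eef_rot'],o['joint_pos'],o['clock'])"
```

```text
clock: 0.57
ee_pos: [229.3, -576.5, 274.5]
eef_rot: [[0.54, 0.842, -0.004], [0.842, -0.54, 0.015], [0.011, -0.012, -1.0]]
ft_force: [0.7, -0.1, -0.4]
finger_gap: 85.2
clock: 0.98
ee_pos: [229.1, -575.5, 323.6]
eef_rot: [[-0.055, 0.998, -0.006], [0.998, 0.055, 0.021], [0.021, -0.005, -1.0]]
ft_force: [-0.3, -0.2, -0.1]
finger_gap: 85.6
[ 229.08930574 -575.53193573  323.56357845] [[-0.0548044   0.99848074 -0.00571676]
 [ 0.99826811  0.05491354  0.0211016 ]
 [ 0.02138347 -0.0045504  -0.99976099]] [-7.47841696e+01  9.24055293e+00  8.63054114e+01  1.25728421e-03
  8.57067509e+01 -7.79294198e+01] 0.9833
```

```bash
python3 -m pendant '[0,2,3,0,-0.03, 0,2,3,0,-0.03, 0,2,3,0,0, 0,2,3,0,0, 0,2,3,0,0]'; python3 -m pendant '[0,3.2,2.5,0,0, 0,3.2,2.5,0,0, 0,3.2,2.5,0,0, 0,3.5,2,0,0, 0,3.5,2,0,0]'; python3 -m pendant '[0,4,0,0,0, 0,4,0,0,0, 0,4,0,0,0, 0,4,0,0,0, 0,4,0,0,0]'
```

```text
clock: 1.4
ee_pos: [366.6, -463.9, 325.9]
eef_rot: [[-0.109, 0.994, -0.008], [0.994, 0.109, 0.015], [0.016, -0.006, -1.0]]
ft_force: [1.0, 0.3, 0.0]
finger_gap: 85.4
clock: 1.82
ee_pos: [466.6, -281.1, 325.2]
eef_rot: [[-0.106, 0.994, -0.008], [0.994, 0.106, 0.017], [0.018, -0.006, -1.0]]
ft_force: [0.8, -0.7, 0.0]
finger_gap: 85.6
clock: 2.23
ee_pos: [445.7, -73.8, 326.2]
eef_rot: [[-0.108, 0.994, -0.009], [0.994, 0.108, 0.02], [0.021, -0.007, -1.0]]
ft_force: [1.2, 1.1, -0.2]
finger_gap: 86.0
```

```bash
python3 -m pendant '[0,4,0,0,0, 0,4,0,0,0, 0,4,0,0,0, 0,4,0,0,0, 0,4,0,0,0]'; python3 -m pendant '[0,4,0,0,0, 0,4,0,0,0, 0,4,0,0,0, 0,4,0,0,0, 0,4,0,0,0]'
```

```text
clock: 2.65
ee_pos: [420.0, 132.8, 329.6]
eef_rot: [[-0.105, 0.994, -0.008], [0.994, 0.106, 0.021], [0.021, -0.006, -1.0]]
ft_force: [0.9, -0.5, -0.3]
finger_gap: 85.5
clock: 3.07
ee_pos: [394.1, 339.6, 333.3]
eef_rot: [[-0.106, 0.994, -0.007], [0.994, 0.107, 0.02], [0.021, -0.005, -1.0]]
ft_force: [1.3, -0.0, 0.1]
finger_gap: 85.2
```

```bash
python3 -m pendant '[0,2,3.6,0,0, 0,2,3.6,0,0, 0,2,3.6,-0.5,0, 0,0,0,0,0]'; python3 -c "
from h import *
np.set_printoptions(suppress=True,precision=3)
s=snap('wrist','w1');print(np.array(s['cam_to_world']))
i=cv2.imread('pics/w1.png');cv2.imwrite('pics/w1b.png',cv2.resize(i,(800,600),interpolation=cv2.INTER_CUBIC))"
```

```text
clock: 3.4
ee_pos: [491.1, 423.4, 333.6]
eef_rot: [[-0.121, 0.993, -0.014], [0.992, 0.121, 0.02], [0.022, -0.011, -1.0]]
ft_force: [-0.6, -0.5, -0.4]
finger_gap: 85.6
[[  0.992   0.121   0.024 483.112]
 [  0.123  -0.952  -0.281 498.464]
 [ -0.011   0.281  -0.96  478.826]
 [  0.      0.      0.      1.   ]]
```

View pics/w1b.png

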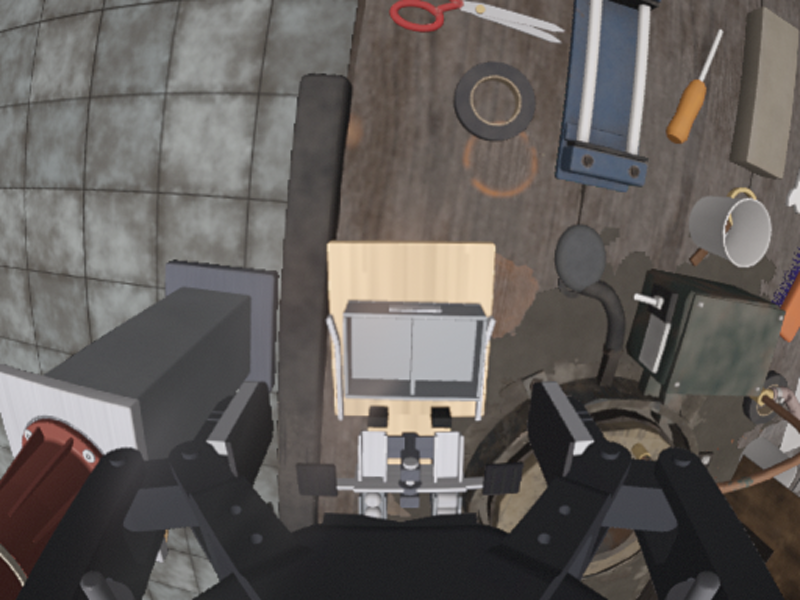

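This wrist view shows the whole feeder. In 800-px coordinates, the deck front corners are at (329,243) and (495,243), the pads at (317,479) and (502,478), and the front tray rim corners at about (345,305) and (488,305).

```bash
cat >> h.py <<'E'
def wray(s,u,v):
    T=np.array(s["cam_to_world"]); x=(u-s["cx"])/s["fx"]; y=(v-s["cy"])/s["fy"]; r=np.hypot(x,y)
    d=np.array([x/r*np.sin(r),y/r*np.sin(r),np.cos(r)]); return T[:3,3],T[:3,:3]@d
def wplane(s,u,v,z):
    o,d=wray(s,u,v); return o+d*(z-o[2])/d[2]
E
python3 - <<'E'
from h import *
np.set_printoptions(suppress=True,precision=1)
w=load("w1")
for k,p,z in [("deckL",(495,243),25),("deckR",(329,243),25),("padL",(502,478),145),("padR",(317,479),145),("trayFL",(488,308),70),("trayFR",(345,305),70),("trayBL",(481,397),25),("stopsL",(440,418),40),("stopR",(378,418),40)]:
    print(k,wplane(w,p[0]*.64,p[1]*.64,z)[:2])
i=w["color"][140:345,180:350]; cv2.imwrite("pics/w1z.png",cv2.resize(i,None,fx=2.9*1.6,fy=2.9,interpolation=cv2.INTER_CUBIC) if 0 else cv2.resize(i,None,fx=2.9,fy=2.9,interpolation=cv2.INTER_CUBIC))
E
```

```text
deckL [581.7 436.8]
deckR [417.4 415.7]
padL [604.5 245.4]
padR [437.9 223.3]
trayFL [576.  381.7]
trayFR [443.8 367.8]
trayBL [598.  265.8]
stopsL [554.3 242.7]
stopR [487.2 234.2]
```

View pics/w1z.png

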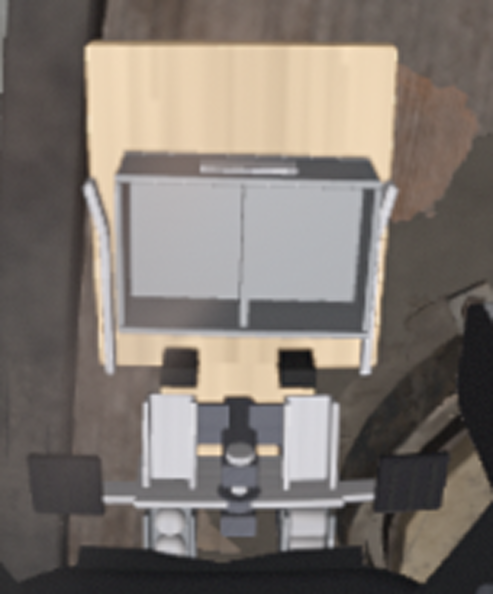

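```bash
python3 - <<'E'
from h import *
np.set_printoptions(suppress=True,precision=1)
w=load("w1"); th=np.radians(7.4); xs=np.array([np.sin(th),-np.cos(th)]); ys=np.array([np.cos(th),np.sin(th)]); O=np.array([523.5,223.8])
for k,p,z in [("FR",(117,180),70),("FL",(382,186),70),("BR",(116,330),70),("BL",(366,337),70),("frontbotR",(127,153),25),("frontbotL",(375,158),25),("padL",(411,483),145),("padR",(66,484),145),("stopR",(180,352),45),("deckR",(88,45),25),("deckL",(397,45),25),("pivot",(238,490),138)]:
    q=wplane(w,180+p[0]/2.9,140+p[1]/2.9,z)[:2]; print(k,q,"stand",np.array([(q-O)@xs,(q-O)@ys]))
E
```

```text
FR [444.1 357.3] stand [-142.6  -61.6]
FL [577. 371.] stand [-139.   72.]
BR [450.4 272.3] stand [-57.5 -66.3]
BL [584.8 284.8] stand [-52.6  68.6]
frontbotR [443.9 358.1] stand [-143.5  -61.6]
frontbotL [580.5 372.6] stand [-140.2   75.7]
padL [605.4 244.3] stand [-9.8 83.9]
padR [437.7 222.6] stand [ -9.9 -85.2]
stopR [486.2 249.2] stand [-30.  -33.7]
deckR [417.  415.7] stand [-204.   -80.9]
deckL [581.9 436.8] stand [-203.7   85.3]
pivot [522.2 226.5] stand [-2.8 -1. ]
```

```bash
python3 -m pendant '[0.5,-1,0.4,3.5,0, 0.5,-1,0.4,3.5,0, 0.5,-0.5,0.3,3.5,0, 0.5,-0.2,0,3.5,0, 0.5,0,0,3.5,0]'; python3 -m pendant '[0.5,0,0,3.5,0, 0.5,0,0,3,0, 0.5,0,0,1,0, 0.5,0,0,0,0]';python3 -c "
from h import *
s=snap('wrist','w2')
i=cv2.imread('pics/w2.png');cv2.imwrite('pics/w2b.png',cv2.resize(i,(800,600),interpolation=cv2.INTER_CUBIC))
s=snap('side','s2');i=s['color'][130:290,215:345];cv2.imwrite('pics/s2b.png',cv2.resize(i,None,fx=3.7,fy=3.7,interpolation=cv2.INTER_CUBIC))"
```

```text
clock: 3.87
ee_pos: [505.0, 402.0, 165.6]
eef_rot: [[-0.123, 0.992, 0.001], [0.992, 0.123, 0.03], [0.03, 0.005, -1.0]]
ft_force: [0.5, 0.3, -0.3]
finger_gap: 42.8
clock: 4.2
ee_pos: [495.6, 396.5, 79.9]
eef_rot: [[-0.12, 0.993, -0.013], [0.993, 0.12, 0.021], [0.022, -0.011, -1.0]]
ft_force: [-0.2, -0.3, -0.2]
finger_gap: 42.6
```

View pics/w2b.png

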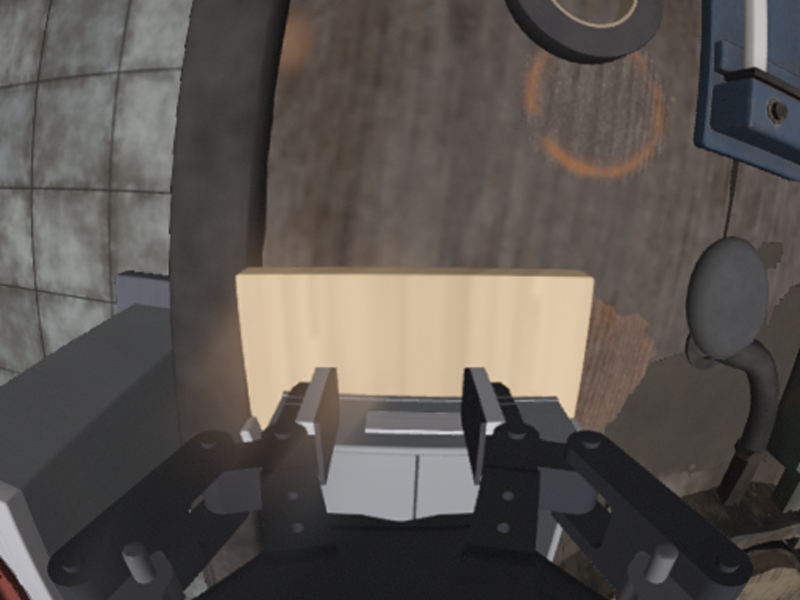

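View pics/s2b.png

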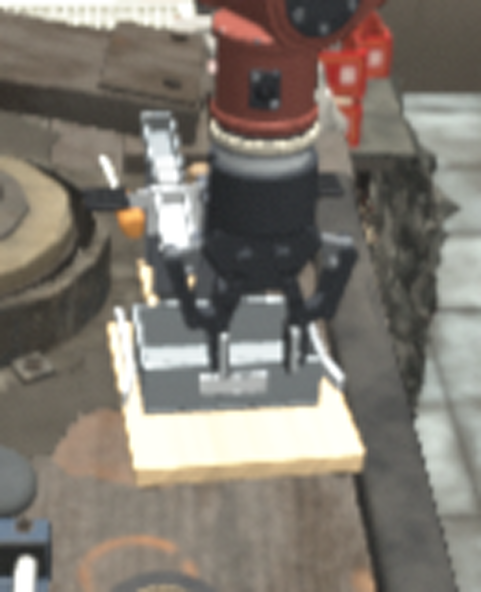

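The wrist and side views agree that the half-open fingers stand in front of the tray with clear space. I'll go down next to the deck and then look.

```bash
python3 -m pendant '[0.5,0,0.6,1.6,0, 0.5,0,0.1,1.6,0, 0.5,0,0,1.4,0, 0.5,0,0,0,0]';python3 -c "
from h import *
s=snap('side','s3');i=s['color'][130:290,215:345];cv2.imwrite('pics/s3b.png',cv2.resize(i,None,fx=3.7,fy=3.7,interpolation=cv2.INTER_CUBIC))"
```

```text
clock: 4.63
ee_pos: [511.6, 404.4, 47.1]
eef_rot: [[-0.121, 0.993, 0.008], [0.992, 0.121, 0.034], [0.033, 0.012, -0.999]]
ft_force: [-1.0, -0.5, -1.2]
finger_gap: 43.0
```

View pics/s3b.png

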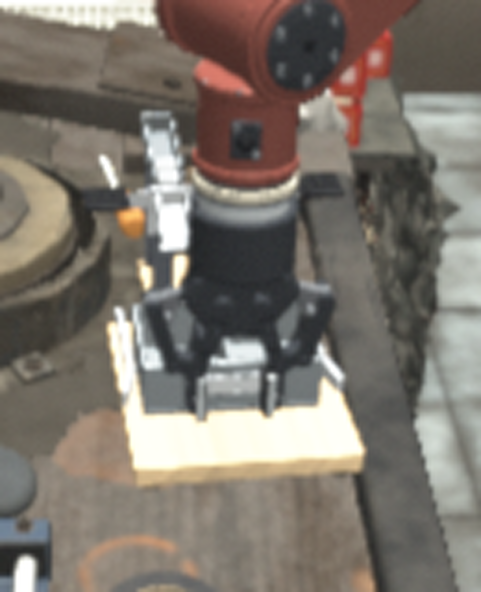

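```bash
python3 -m pendant '[0.5,0,-0.6,0.8,0, 0.5,0,0,0.4,0, 0.5,0,0,0,0]'
```

```text
clock: 4.93
ee_pos: [507.9, 406.1, 38.6]
eef_rot: [[-0.121, 0.993, 0.014], [0.992, 0.121, 0.038], [0.036, 0.018, -0.999]]
ft_force: [0.1, -0.8, -0.2]
finger_gap: 42.3
```

```bash
python3 -m pendant '[0.5,-0.8,-0.5,0.2,0, 0.5,-0.8,-0.2,0.2,0, 0.5,-0.6,0,0,0, 0.5,0,0,0,0]'; python3 -m pendant '[0.5,-0.5,0,0,0, 0.5,-0.5,0,0,0, 0.5,-0.5,0,0,0, 0.5,0,0,0,0]'
```

```text
clock: 5.27
ee_pos: [502.6, 381.7, 33.6]
eef_rot: [[-0.123, 0.992, 0.014], [0.992, 0.122, 0.037], [0.035, 0.018, -0.999]]
ft_force: [0.5, -0.1, -1.7]
finger_gap: 42.7
clock: 5.6
ee_pos: [504.9, 365.9, 33.8]
eef_rot: [[-0.121, 0.993, 0.015], [0.992, 0.12, 0.04], [0.038, 0.019, -0.999]]
ft_force: [-0.1, 0.2, -1.0]
finger_gap: 42.8
```

```bash
python3 -c "
from h import *
s=snap('side','s4');i=s['color'][150:270,225:335];cv2.imwrite('pics/s4b.png',cv2.resize(i,None,fx=5,fy=5,interpolation=cv2.INTER_CUBIC))
i=snap('wrist','w4')['color'];cv2.imwrite('pics/w4b.png',i)"
```

```text
(no output)
```

View pics/s4b.png

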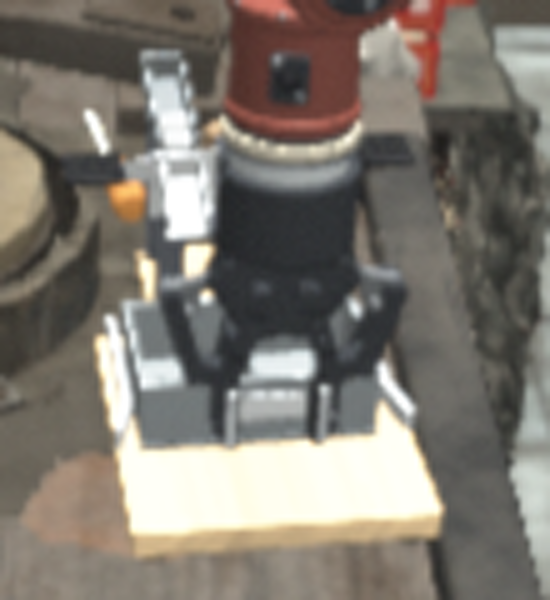

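View pics/w4b.png

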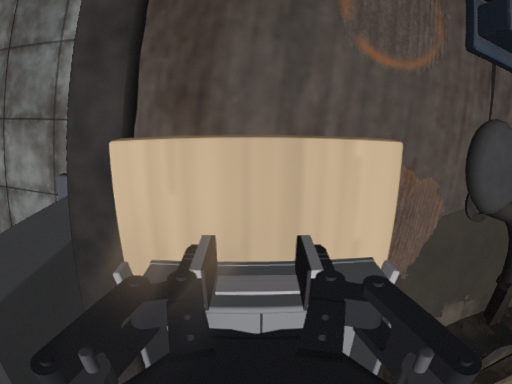

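The wrist view shows the tray's front bottom edge running from (150,262) to (373,260), with the fingers about touching it.

```bash
cat >> h.py <<'E'
th=np.radians(7.4); xs=np.array([np.sin(th),-np.cos(th)]); ys=np.array([np.cos(th),np.sin(th)]); O=np.array([523.5,223.8])
def st(q): q=np.array(q)[:2]-O; return np.round([q@xs,q@ys],1)
E
python3 - <<'E'
from h import *
w=load("w4")
for p,z in [((150,262),25),((373,260),25),((110,142),25),((402,142),25)]: print(p,st(wplane(w,*p,z)))
E
```

```text
(150, 262) [-129.9  -65.3]
(373, 260) [-128.3   73.8]
(110, 142) [-203.9  -81.5]
(402, 142) [-202.5   84.2]
```

```bash
python3 -m pendant '[0.5,-0.4,0,0,0, 0.5,-0.4,0,0,0, 0.5,0,0,0,0]'; python3 -m pendant '[0.5,-0.3,0,0,0, 0.5,0,0,0,0]';  python3 -c "
from h import *
print(st(observe()['ee_pos']))
i=snap('wrist','w5')['color'];cv2.imwrite('pics/w5b.png',cv2.resize(i[200:384,80:440],None,fx=2.2,fy=2.2,interpolation=cv2.INTER_CUBIC))"
```

```text
clock: 5.95
ee_pos: [506.5, 358.8, 34.0]
eef_rot: [[-0.122, 0.992, 0.016], [0.992, 0.121, 0.042], [0.04, 0.021, -0.999]]
ft_force: [-0.0, 0.2, 0.2]
finger_gap: 42.8
clock: 6.12
ee_pos: [507.1, 355.7, 34.0]
eef_rot: [[-0.122, 0.992, 0.016], [0.992, 0.121, 0.042], [0.04, 0.021, -0.999]]
ft_force: [-0.3, 0.0, -0.1]
finger_gap: 42.8
[-132.9    0.7]
```

View pics/w5b.png

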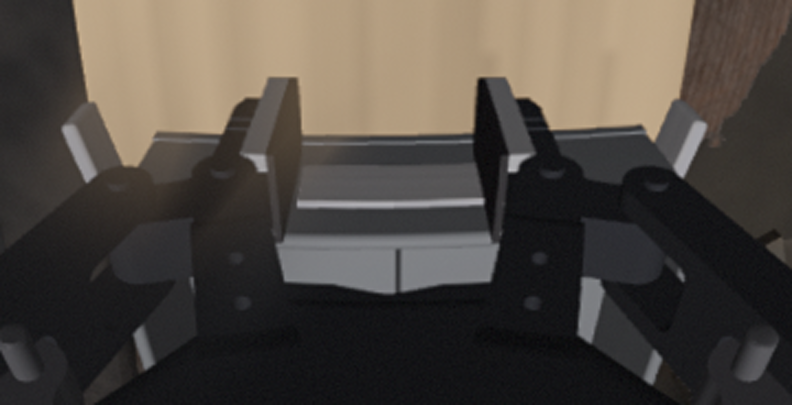

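```bash
python3 -m pendant '[0.5,-0.2,0,0,0, 0.5,-0.2,0,0,0, 0.5,0,0,0,0]'; python3 -m pendant '[0.5,-0.2,0,0,0, 0.5,0,0,0,0]';  python3 -c "
from h import *
print(st(observe()['ee_pos']))
w=load('w5')
print(st(wplane(w,150.5,261.4,25)),st(wplane(w,372.3,257.7,25)))
i=snap('wrist','w6')['color'];cv2.imwrite('pics/w6b.png',cv2.resize(i[200:384,80:440],None,fx=2.2,fy=2.2,interpolation=cv2.INTER_CUBIC))"
```

```text
clock: 6.42
ee_pos: [507.5, 352.2, 34.0]
eef_rot: [[-0.122, 0.992, 0.016], [0.992, 0.121, 0.043], [0.041, 0.022, -0.999]]
ft_force: [-1.4, 0.3, -0.0]
finger_gap: 42.5
clock: 6.58
ee_pos: [507.7, 350.2, 34.0]
eef_rot: [[-0.122, 0.992, 0.016], [0.992, 0.121, 0.044], [0.041, 0.022, -0.999]]
ft_force: [-0.3, 0.5, -0.3]
finger_gap: 42.7
[-127.4    0.7]
[-119.8  -64.1] [-119.4   73.9]
```

View pics/w6b.png

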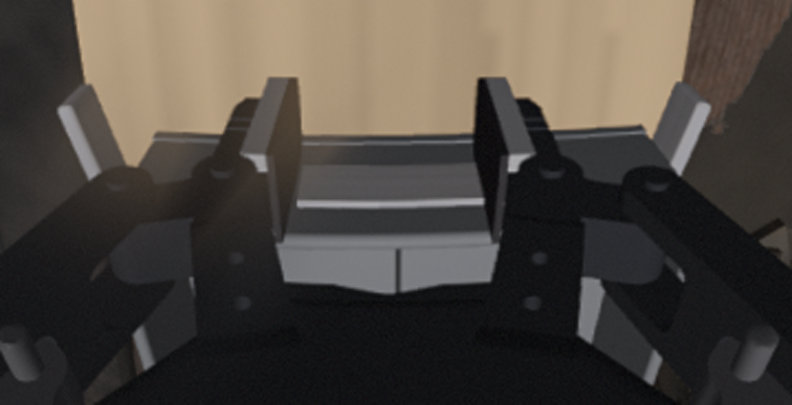

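```bash
python3 -m pendant '[0.5,-0.15,0,0,0, 0.5,-0.15,0,0,0, 0.5,0,0,0,0]';  python3 -m pendant '[0.5,-0.2,0,0,0, 0.5,-0.2,0,0,0]'; python3 -c "
from h import *
print(st(observe()['ee_pos']))"
```

```text
clock: 6.88
ee_pos: [508.2, 348.1, 34.1]
eef_rot: [[-0.121, 0.992, 0.017], [0.992, 0.12, 0.045], [0.043, 0.022, -0.999]]
ft_force: [-0.5, 0.6, -0.2]
finger_gap: 42.9
clock: 7.05
ee_pos: [508.7, 348.0, 34.8]
eef_rot: [[-0.118, 0.993, 0.018], [0.992, 0.117, 0.054], [0.051, 0.024, -0.998]]
ft_force: [-1.9, 9.2, -1.1]
finger_gap: 42.9
[-125.     1.3]
```

The force jumped to 9 N at the expected tray position, so the tray is home. I'll back off level, rise and look.

```bash
python3 -m pendant '[0.5,0.8,0,0,0, 0.5,1.5,0,0,0, 0.5,2,0,0,0, 0.5,0,0,-1,0, 0.5,0,0,-3,0]';  python3 -m pendant '[0.5,0,0,-3.5,0, 1,0,0,-3.5,0, 1,0,0,-3.5,0, 1,0,0,-3.5,0, 1,0,0,-2,0]'; python3 -c "
from h import *
print(st(observe()['ee_pos']))
i=snap('wrist','w7')['color'];cv2.imwrite('pics/w7b.png',cv2.resize(i,(800,600),interpolation=cv2.INTER_CUBIC))"
```

```text
clock: 7.47
ee_pos: [497.3, 386.3, 69.9]
eef_rot: [[-0.119, 0.993, 0.005], [0.992, 0.118, 0.04], [0.039, 0.01, -0.999]]
ft_force: [0.2, 0.0, -0.9]
finger_gap: 42.7
clock: 7.88
ee_pos: [494.1, 378.2, 235.6]
eef_rot: [[-0.123, 0.992, 0.0], [0.992, 0.123, 0.029], [0.029, 0.004, -1.0]]
ft_force: [1.0, -0.0, 1.2]
finger_gap: 0.1
[-156.9   -9.3]
```

View pics/w7b.png

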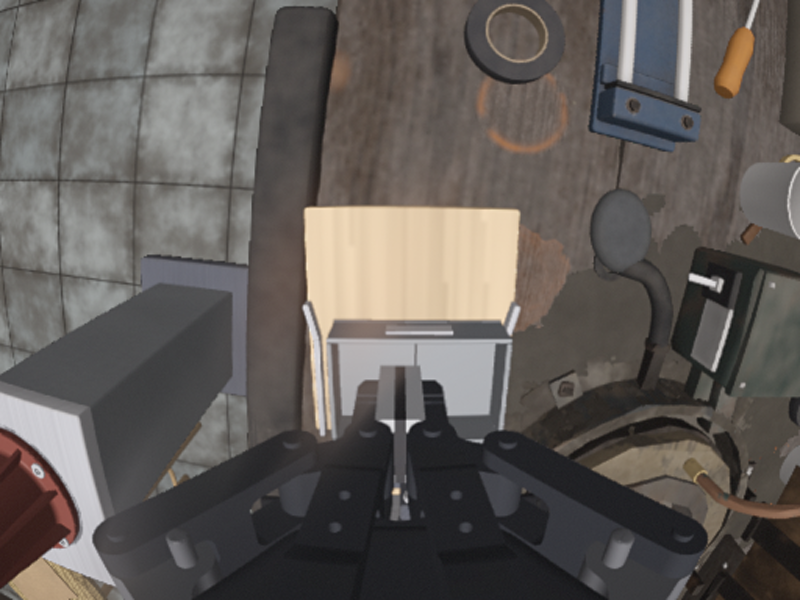

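```bash
python3 - <<'E'
from h import *
w=load("w7")
for p in [(334,321),(504,320),(306,209),(518,209)]: print(p,st(wplane(w,p[0]*.64,p[1]*.64,25)))
for p in [(328,342),(512,341)]: print(p,st(wplane(w,p[0]*.64,p[1]*.64,70)))
E
```

```text
(334, 321) [-112.2  -62.3]
(504, 320) [-112.    77.1]
(306, 209) [-203.3  -80.9]
(518, 209) [-203.1   84.1]
(328, 342) [-111.2  -60.8]
(512, 341) [-110.8   73.3]
```

The tray's front face measures -112 to -114 mm at both corners. That is home (nominal -115) and square. Next stop is above pad_right, the ball side.

```bash
python3 -m pendant '[1,-2.5,-2,0,0, 1,-3,-2,0,0, 1,-3,-2,0,0, 1,-3,-1.5,0,0, 1,-2,-0.6,0,0]';  python3 -m pendant '[1,-0.5,0,0,0, 1,0,0,0,0]'; python3 -c "
from h import *
print(st(observe()['ee_pos']))
i=snap('wrist','w8')['color'];cv2.imwrite('pics/w8b.png',cv2.resize(i,(800,600),interpolation=cv2.INTER_CUBIC))"
```

```text
clock: 8.35
ee_pos: [433.8, 234.4, 239.8]
eef_rot: [[-0.131, 0.991, 0.018], [0.991, 0.131, 0.032], [0.029, 0.022, -0.999]]
ft_force: [0.8, 0.3, -0.5]
finger_gap: 0.1
clock: 8.52
ee_pos: [432.9, 225.3, 239.6]
eef_rot: [[-0.128, 0.992, 0.017], [0.991, 0.127, 0.028], [0.026, 0.021, -0.999]]
ft_force: [0.4, -0.1, -1.3]
finger_gap: -0.2
[-13.1 -89.7]
```

View pics/w8b.png

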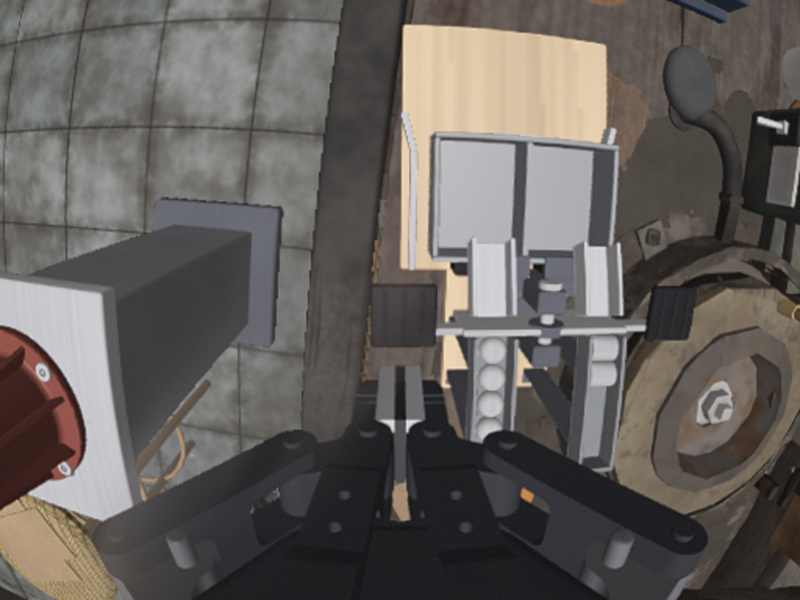

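The view shows the level gate with pads at (404,316) and (671,313). The four balls are in the near chute at about (490,385) and two rollers in the far chute at about (603,362). I'll measure the pads from here.

```bash
python3 - <<'E'
from h import *
w=load("w8"); o=observe()
for p in [(404,316),(671,313)]:
    q=wplane(w,p[0]*.64,p[1]*.64,145); print(p,q,st(q))
print(st(o['ee_pos']), o['ee_pos'])
z=o['eef_rot'][:,2]; print("tcp after descending to 145 along z:", st((o['ee_pos']+z*(o['ee_pos'][2]-145))))
E
```

```text
(404, 316) [437.46139105 222.30585815 145.        ] [ -9.6 -85.5]
(671, 313) [603.15320597 243.40927745 145.        ] [-9.2 81.5]
[-13.7 -89.5] [433.02790029 225.86982015 239.65345698]
tcp after descending to 145 along z: [-16.2 -87.5]
```

```bash
python3 -m pendant '[1,-0.5,-0.1,2.5,0, 1,-0.3,-0.2,2.5,0, 1,0,0,2,0, 1,0,0,0.5,0, 1,0,0,0,0]'; python3 -c "
from h import *
print(st(observe()['ee_pos']))
i=snap('wrist','w9')['color'];cv2.imwrite('pics/w9b.png',cv2.resize(i,(800,600),interpolation=cv2.INTER_CUBIC))"
```

```text
clock: 8.98
ee_pos: [437.4, 224.8, 165.6]
eef_rot: [[-0.131, 0.991, 0.025], [0.991, 0.131, 0.032], [0.028, 0.029, -0.999]]
ft_force: [-0.1, -0.2, 0.6]
finger_gap: -0.3
[-12.1 -85.2]
```

View pics/w9b.png

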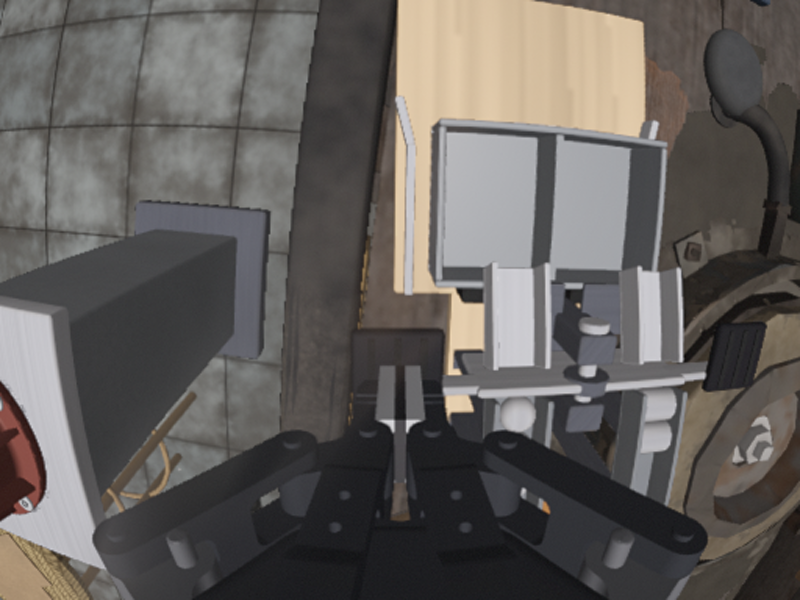

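The half-closed links bulge sideways and could come close to the chute wall at full press. I'll turn the tool 90° here, so the links lie along stand x and the camera is on the outer side.

```bash
python3 -m pendant '[1,0,0,-0.2,-0.12, 1,0,0,0,-0.12, 1,0,0,0,-0.12, 1,0,0,0,-0.12, 1,0,0,0,-0.12]' >/dev/null; python3 -m pendant '[1,0,0,0,-0.12, 1,0,0,0,-0.12, 1,0,0,0,-0.12, 1,0,0,0,-0.12, 1,0,0,0,-0.12]'>/dev/null; python3 -m pendant '[1,0,0,0,-0.12, 1,0,0,0,-0.12, 1,0,0,0,-0.12, 1,0,0,0,-0.02]';  python3 -c "
from h import *
print(st(observe()['ee_pos']),observe()['joint_pos'])
i=snap('wrist','w10')['color'];cv2.imwrite('pics/w10b.png',cv2.resize(i,(800,600),interpolation=cv2.INTER_CUBIC))"
```

```text
clock: 10.2
ee_pos: [453.3, 237.6, 192.6]
eef_rot: [[-0.976, -0.209, 0.058], [-0.207, 0.977, 0.045], [-0.066, 0.032, -0.997]]
ft_force: [0.4, 0.1, -0.3]
finger_gap: -0.0
[-22.7 -67.8] [ 18.99352429  -2.05520927 112.49576661   1.46720493  65.58662734
 -83.58936941]
```

View pics/w10b.png

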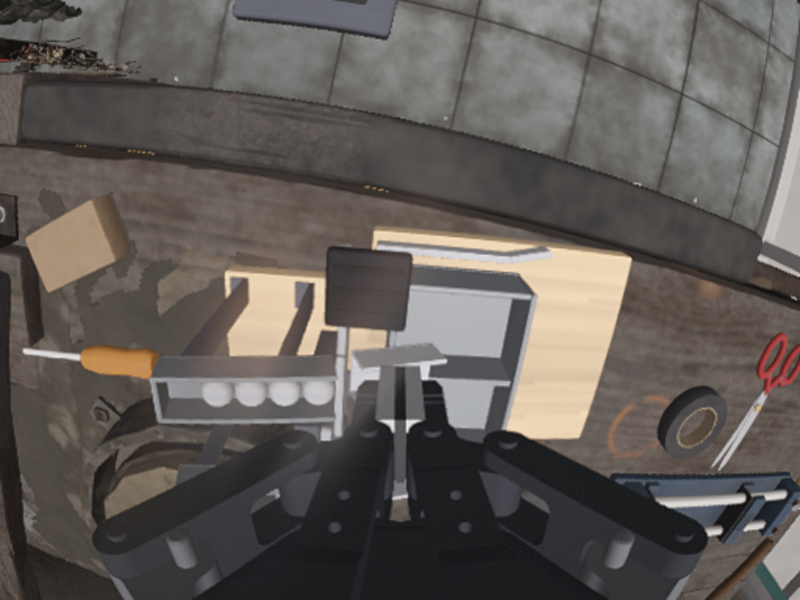

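```bash
cat >> h.py <<'E'
def go(sx,sy,z):
    o=observe(); R=np.array(o["eef_rot"]); T=np.r_[O+sx*xs+sy*ys,z]
    d=R.T@(T-np.array(o["ee_pos"]))/10
    a=np.degrees(np.arctan2(R[1,1],R[0,1]))
    print("st",st(o["ee_pos"]),"z %.1f"%o["ee_pos"][2],"tool cm",d.round(2),"yaw_y %.1f"%a,"tilt",R[:2,2].round(3),"F",np.round(o["ft_force"],1),"t",o["clock"])
E
python3 -c "
from h import *
w=load('w10');q=wplane(w,370*.64,290*.64,145);print(q,st(q))
go(-10,-87,160)"
```

```text
[436.74695102 224.08988113 145.        ] [-11.5 -86. ]
st [-22.8 -67.4] z 193.1 tool cm [ 2.27 -1.23  3.12] yaw_y 102.0 tilt [0.059 0.045] F [ 1.  -0.1  0.3] t 10.25
```

```bash
python3 -m pendant '[1,1,-0.6,0,0.04, 1,1.2,-0.6,0,0.04, 1,0,0,1,0, 1,0,0,1,0, 1,0,0,0,0]'; python3 -c "
from h import *
go(-10,-87,150)"
```

```text
clock: 10.67
ee_pos: [440.7, 226.2, 177.2]
eef_rot: [[-0.989, -0.126, 0.072], [-0.123, 0.991, 0.05], [-0.077, 0.04, -0.996]]
ft_force: [-1.1, -0.5, -0.3]
finger_gap: -0.1
st [-13.1 -81.8] z 177.2 tool cm [ 0.73 -0.42  2.66] yaw_y 97.2 tilt [0.072 0.05 ] F [-1.1 -0.5 -0.3] t 10.6667
```

```bash
python3 -m pendant '[1,0.7,-0.4,1,0, 1,0.3,0,0.8,0, 1,0,0,0.5,0, 1,0,0,0,0]'; python3 -c "
from h import *
go(-10,-86,145)"
```

```text
clock: 11.0
ee_pos: [434.7, 223.7, 152.1]
eef_rot: [[-0.989, -0.128, 0.073], [-0.124, 0.991, 0.051], [-0.078, 0.041, -0.996]]
ft_force: [-0.2, -0.1, -0.8]
finger_gap: -0.2
st [-11.4 -88.1] z 152.1 tool cm [-0.15 -0.17  0.71] yaw_y 97.3 tilt [0.073 0.051] F [-0.2 -0.1 -0.8] t 11.0
```

Ready over the pad. Pressing down in steps.

```bash
python3 -m pendant '[1,0.05,-0.1,0.8,0, 1,0.05,0,0.8,0, 1,0.05,0,0.8,0, 1,0,0,0.8,0]'; python3 -c "
from h import *
go(-10,-87,110)"
```

```text
clock: 11.33
ee_pos: [438.2, 224.9, 120.0]
eef_rot: [[-0.989, -0.129, 0.076], [-0.125, 0.991, 0.051], [-0.082, 0.041, -0.996]]
ft_force: [0.3, -1.2, 1.6]
finger_gap: -0.3
st [-12.1 -84.4] z 120.0 tool cm [ 0.34 -0.25  0.97] yaw_y 97.4 tilt [0.076 0.051] F [ 0.3 -1.2  1.6] t 11.3333
```

```bash
python3 -m pendant '[1,0.1,-0.1,0.7,0, 1,0.1,0,0.7,0, 1,0.05,0,0.5,0, 1,0,0,0,0]'; python3 -c "
from h import *
go(-10,-85,100)
i=snap('wrist','w11')['color'];cv2.imwrite('pics/w11b.png',cv2.resize(i,(800,600),interpolation=cv2.INTER_CUBIC))
s=snap('side','s11');i=s['color'][130:270,215:345];cv2.imwrite('pics/s11b.png',cv2.resize(i,None,fx=4,fy=4,interpolation=cv2.INTER_CUBIC))"
```

```text
clock: 11.67
ee_pos: [439.4, 225.2, 99.8]
eef_rot: [[-0.989, -0.129, 0.079], [-0.125, 0.991, 0.052], [-0.085, 0.041, -0.996]]
ft_force: [-4.5, -2.7, 10.2]
finger_gap: 0.1
st [-12.3 -83.2] z 99.8 tool cm [ 0.18 -0.23 -0.04] yaw_y 97.4 tilt [0.079 0.052] F [-4.5 -2.7 10.2] t 11.6667
```

View pics/w11b.png

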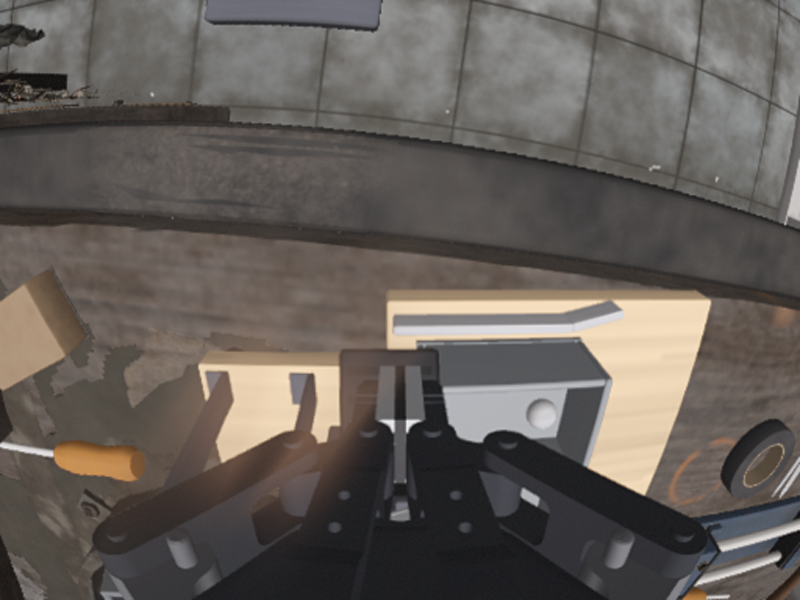

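View pics/s11b.png

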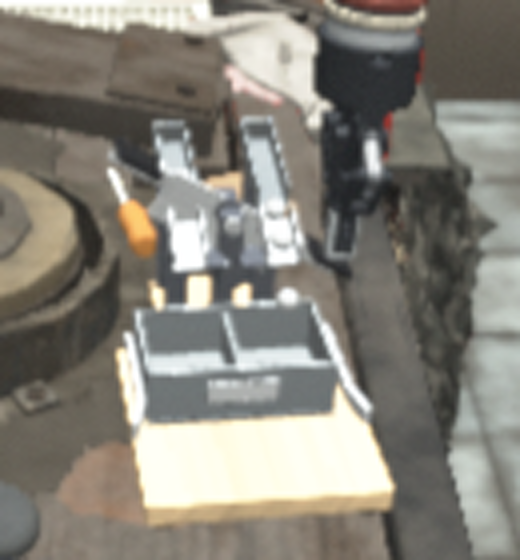

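The gate is at its stop with 10 N on the pad, and the balls are rolling down: one is in the tray and others are on the spout. I'll let them finish.

```bash
python3 -m pendant '[1,0,0,0,0, 1,0,0,0,0, 1,0,0,0,0, 1,0,0,0,0, 1,0,0,0,0]' ; python3 -m pendant '[1,0,0,0,0, 1,0,0,0,0, 1,0,0,0,0, 1,0,0,0,0, 1,0,0,0,0]';python3 -c "
from h import *
go(-10,-85,100)
s=snap('side','s12');i=s['color'][130:270,215:345];cv2.imwrite('pics/s12b.png',cv2.resize(i,None,fx=4,fy=4,interpolation=cv2.INTER_CUBIC))"
```

```text
clock: 12.18
ee_pos: [439.2, 225.2, 100.2]
eef_rot: [[-0.989, -0.129, 0.079], [-0.125, 0.991, 0.052], [-0.084, 0.041, -0.996]]
ft_force: [-2.4, -1.0, 3.9]
finger_gap: -0.0
clock: 12.6
ee_pos: [439.2, 225.2, 100.1]
eef_rot: [[-0.989, -0.129, 0.078], [-0.125, 0.991, 0.052], [-0.084, 0.041, -0.996]]
ft_force: [-1.0, 0.1, 4.7]
finger_gap: -0.6
st [-12.2 -83.4] z 100.1 tool cm [ 0.16 -0.22 -0.01] yaw_y 97.4 tilt [0.078 0.052] F [-1.   0.1  4.7] t 12.6
```

View pics/s12b.png

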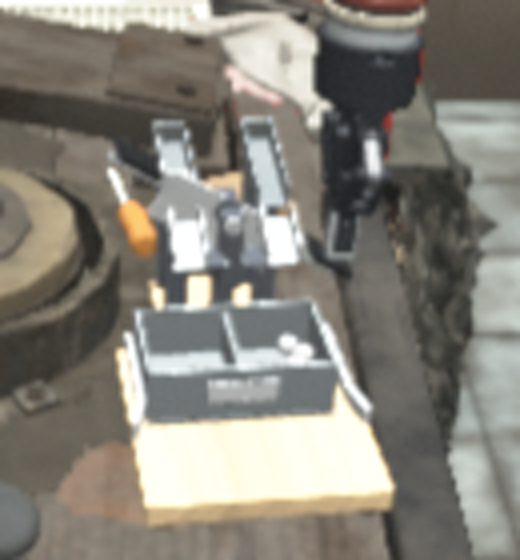

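```bash
python3 -m pendant '[1,0.2,0,-1.5,0, 1,0.2,0,-3,0, 1,0,0,-3,0, 1,0,0,-3,0, 1,0,0,-3,0]' ; python3 -m pendant '[1,0,0,-1,0, 1,0,0,0,0]';python3 -c "
from h import *
go(-10,85,240)
i=snap('wrist','w13')['color'];cv2.imwrite('pics/w13b.png',cv2.resize(i,(800,600),interpolation=cv2.INTER_CUBIC))"
```

```text
clock: 13.07
ee_pos: [416.2, 215.4, 225.4]
eef_rot: [[-0.99, -0.127, 0.054], [-0.125, 0.991, 0.045], [-0.059, 0.038, -0.998]]
ft_force: [0.2, 0.8, -1.4]
finger_gap: 0.1
clock: 13.23
ee_pos: [418.8, 216.2, 241.8]
eef_rot: [[-0.99, -0.128, 0.065], [-0.125, 0.991, 0.05], [-0.071, 0.041, -0.997]]
ft_force: [0.6, -0.2, 0.0]
finger_gap: 0.2
st [  -5.9 -104.8] z 241.8 tool cm [-18.92   0.42   1.54] yaw_y 97.3 tilt [0.065 0.05 ] F [ 0.6 -0.2  0. ] t 13.2333
```

View pics/w13b.png

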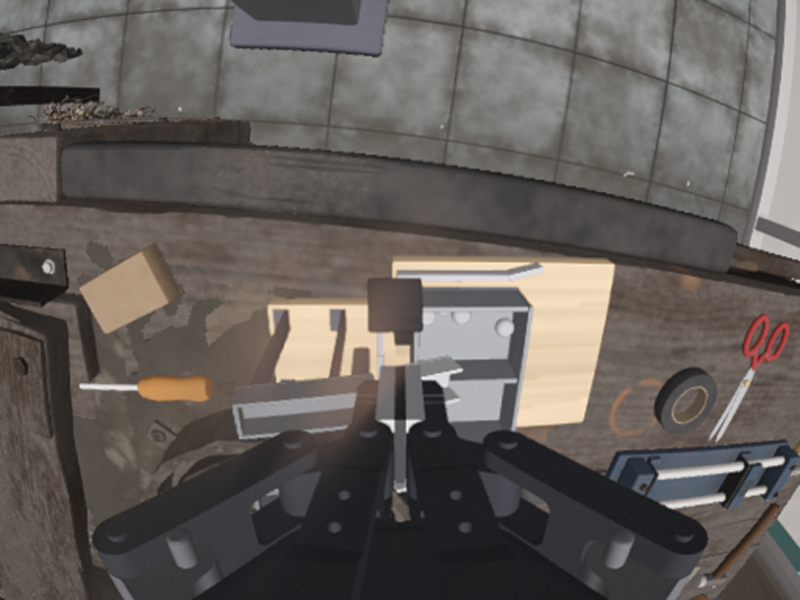

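```bash
python3 -m pendant '[1,-3,0,0,0, 1,-3,0,0,0, 1,0,0,0,0]'; python3 -c "
from h import *
go(-10,85,240)
i=snap('wrist','w14')['color'];cv2.imwrite('pics/w14b.png',cv2.resize(i,(800,600),interpolation=cv2.INTER_CUBIC))
s=snap('scene','c14');i=s['color'][145:270,210:360];cv2.imwrite('pics/c14b.png',cv2.resize(i,None,fx=4.8,fy=4.8,interpolation=cv2.INTER_CUBIC))"
```

```text
clock: 13.53
ee_pos: [474.8, 223.0, 236.8]
eef_rot: [[-0.99, -0.128, 0.054], [-0.126, 0.991, 0.047], [-0.06, 0.04, -0.997]]
ft_force: [-0.9, -0.7, -0.2]
finger_gap: -0.3
st [ -5.5 -48.3] z 236.8 tool cm [-13.33   0.47   0.5 ] yaw_y 97.4 tilt [0.054 0.047] F [-0.9 -0.7 -0.2] t 13.5333
```

View pics/w14b.png

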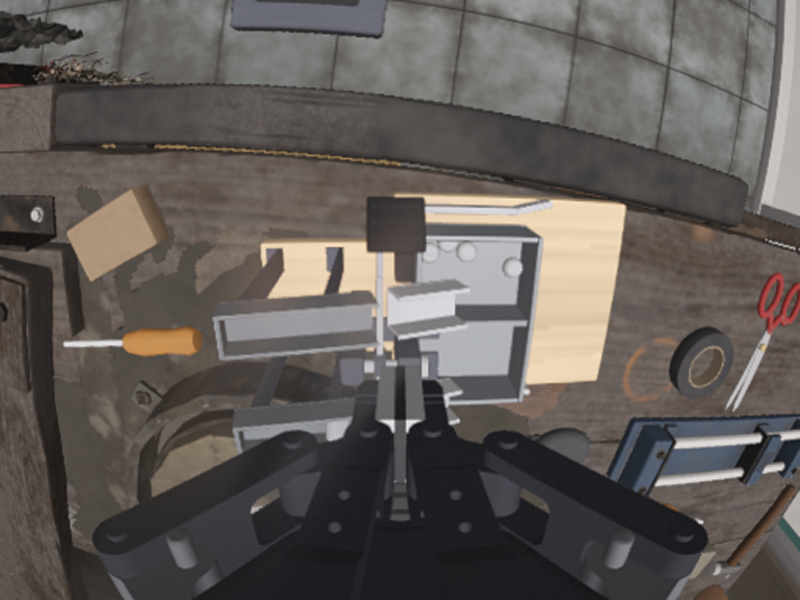

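View pics/c14b.png

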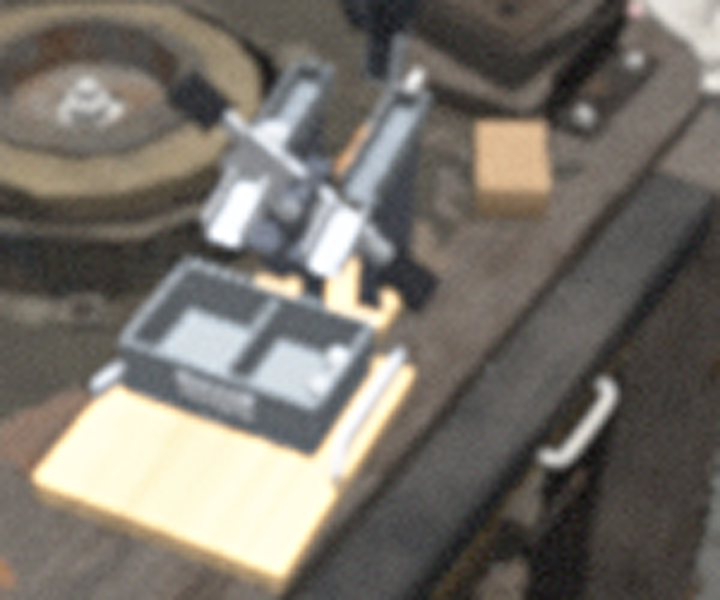

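```bash
python3 -c "
import cv2
i=cv2.imread('pics/w14.png')[140:220,225:355];cv2.imwrite('pics/w14z.png',cv2.resize(i,None,fx=6,fy=6,interpolation=cv2.INTER_CUBIC))"
```

```text
(no output)
```

View pics/w14z.png

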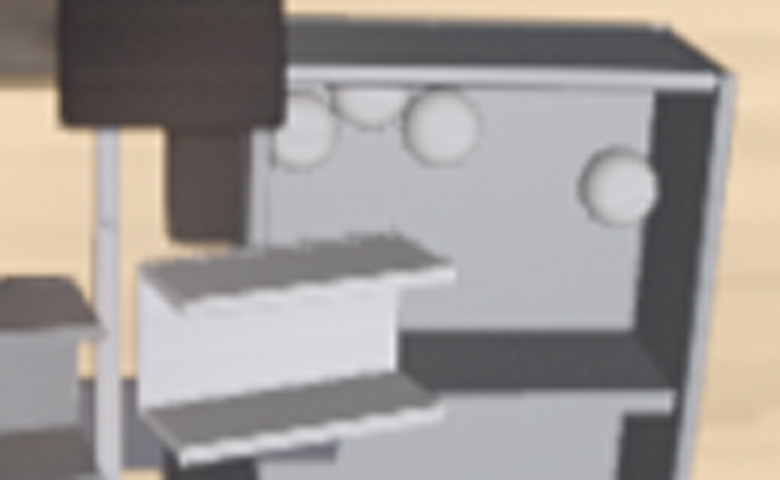

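Zoomed in, all four balls lie in the near pocket, the ball chute is empty and the rollers are still held. On to pad_left.

```bash
python3 -m pendant '[1,-3.2,0.1,0,0, 1,-3.2,0.1,0,0, 1,-3.2,0.1,0,0, 1,-2.8,0.1,0,0, 1,0,0,0,0]'; python3 -c "
from h import *
go(-10,85,205)
i=snap('wrist','w15')['color'];cv2.imwrite('pics/w15b.png',cv2.resize(i,(800,600),interpolation=cv2.INTER_CUBIC))
s=snap('side','s15');i=s['color'][100:270,215:345];cv2.imwrite('pics/s15b.png',cv2.resize(i,None,fx=3.5,fy=3.5,interpolation=cv2.INTER_CUBIC))"
```

```text
clock: 14.05
ee_pos: [584.6, 241.3, 227.7]
eef_rot: [[-0.991, -0.13, 0.024], [-0.129, 0.991, 0.04], [-0.029, 0.037, -0.999]]
ft_force: [0.1, 0.0, 0.9]
finger_gap: 0.1
st [-9.5 62.9] z 227.7 tool cm [-2.15 -0.03  2.33] yaw_y 97.5 tilt [0.024 0.04 ] F [0.1 0.  0.9] t 14.05
```

View pics/w15b.png

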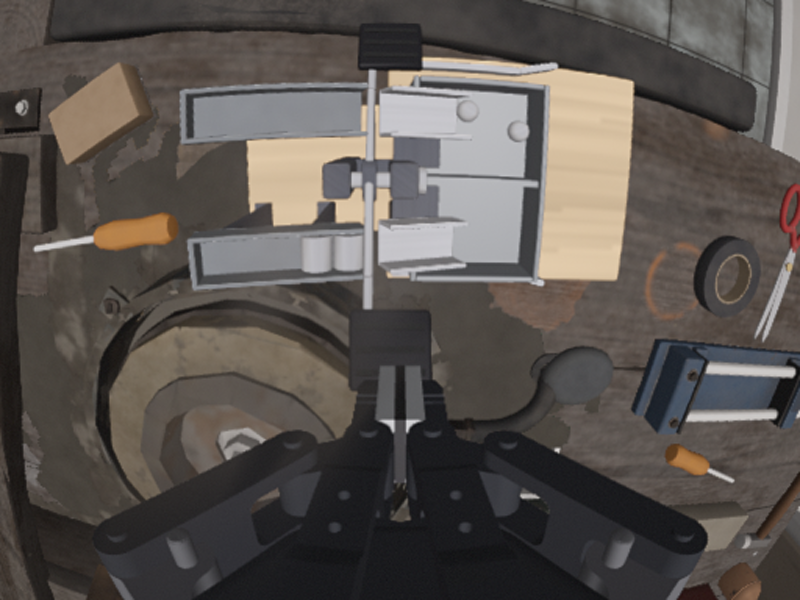

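View pics/s15b.png

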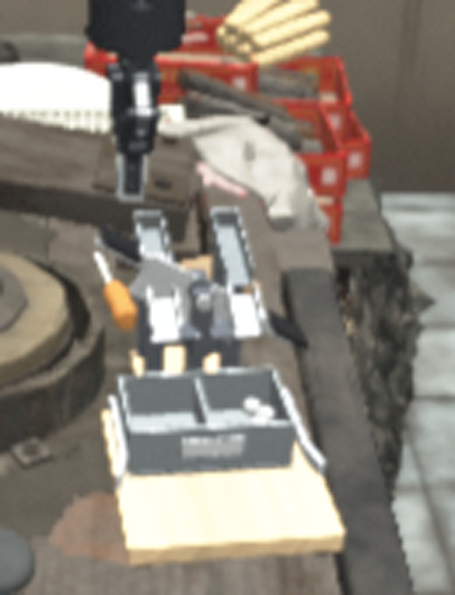

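The rollers still wait in their chute at (316,252) and (348,252), and the raised pad_left is just inboard of the fingertips. I'll move above it and press.

```bash
python3 -m pendant '[1,-1.2,0,0,0, 1,-0.8,0,0.8,0, 1,0,0,0.8,0, 1,0,0,0,0]'; python3 -c "
from h import *
w=load('w15');print(st(wplane(w,390*.64,348*.64,188)))
go(-10,84,200)"
```

```text
clock: 14.48
ee_pos: [594.1, 244.0, 207.8]
eef_rot: [[-0.991, -0.132, 0.011], [-0.132, 0.991, 0.038], [-0.016, 0.036, -0.999]]
ft_force: [-0.9, -1.3, -0.1]
finger_gap: 0.0
[-8.2 65.9]
st [-10.9  72.6] z 207.8 tool cm [-1.13 -0.13  0.79] yaw_y 97.6 tilt [0.011 0.038] F [-0.9 -1.3 -0.1] t 14.4833
```

```bash
python3 -m pendant '[1,-0.9,-0.2,0,0, 1,-0.3,0,0,0, 1,0,0,0.5,0, 1,0,0,0,0]'; python3 -c "
from h import *
go(-10,84,200)"
```

```text
clock: 14.82
ee_pos: [604.0, 243.5, 201.1]
eef_rot: [[-0.991, -0.133, 0.007], [-0.132, 0.991, 0.037], [-0.012, 0.036, -0.999]]
ft_force: [-0.0, -0.3, -0.5]
finger_gap: 0.1
st [-9.2 82.3] z 201.1 tool cm [-0.17  0.08  0.11] yaw_y 97.6 tilt [0.007 0.037] F [-0.  -0.3 -0.5] t 14.8167
```

```bash
python3 -m pendant '[1,-0.1,0,0.8,0, 1,0,0,0.8,0, 1,0,0,0.8,0, 1,0,0,0.8,0, 1,0,0,0.8,0]'; python3 -c "
from h import *
go(-10,84,110)"
```

```text
clock: 15.23
ee_pos: [612.8, 246.3, 165.5]
eef_rot: [[-0.991, -0.133, 0.026], [-0.132, 0.99, 0.041], [-0.031, 0.037, -0.999]]
ft_force: [1.6, 0.4, 2.5]
finger_gap: 0.3
st [-10.8  91.4] z 165.5 tool cm [ 0.92 -0.28  5.52] yaw_y 97.6 tilt [0.026 0.041] F [1.6 0.4 2.5] t 15.2333
```

```bash
python3 -m pendant '[1,0.2,0,0.8,0, 1,0.2,-0.1,0.8,0, 1,0.2,0,0.8,0, 1,0.1,0,0.8,0]'; python3 -c "
from h import *
go(-10,84,110)"
```

```text
clock: 15.57
ee_pos: [605.7, 245.7, 128.8]
eef_rot: [[-0.991, -0.133, 0.024], [-0.132, 0.99, 0.041], [-0.03, 0.037, -0.999]]
ft_force: [1.8, -0.9, 2.5]
finger_gap: -0.3
st [-11.1  84.3] z 128.8 tool cm [ 0.09 -0.18  1.87] yaw_y 97.6 tilt [0.024 0.041] F [ 1.8 -0.9  2.5] t 15.5667
```

```bash
python3 -m pendant '[1,0.05,-0.1,0.8,0, 1,0,0,0.8,0, 1,0,0,0.6,0, 1,0,0,0.4,0]'; python3 -m pendant '[1,0,0,0,0, 1,0,0,0,0, 1,0,0,0,0, 1,0,0,0,0, 1,0,0,0,0]';python3 -c "
from h import *
go(-10,84,100)
i=snap('wrist','w16')['color'];cv2.imwrite('pics/w16b.png',cv2.resize(i,(800,600),interpolation=cv2.INTER_CUBIC))"
```

```text
clock: 15.9
ee_pos: [603.6, 245.7, 100.1]
eef_rot: [[-0.991, -0.133, 0.019], [-0.132, 0.99, 0.04], [-0.024, 0.037, -0.999]]
ft_force: [-1.2, -1.5, 22.2]
finger_gap: 0.1
clock: 16.32
ee_pos: [604.2, 245.8, 100.4]
eef_rot: [[-0.991, -0.133, 0.02], [-0.132, 0.99, 0.04], [-0.025, 0.037, -0.999]]
ft_force: [-0.6, 0.2, 4.5]
finger_gap: 0.2
st [-11.4  82.9] z 100.4 tool cm [-0.11 -0.15  0.04] yaw_y 97.7 tilt [0.02 0.04] F [-0.6  0.2  4.5] t 16.3167
```

View pics/w16b.png

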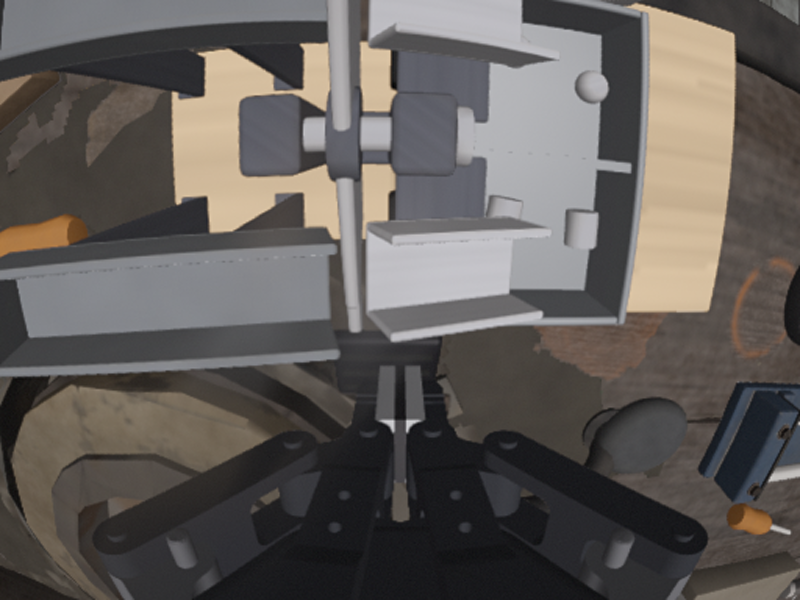

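Both rollers are in the far pocket at (505,207) and (581,229), and their chute is empty. I'll lift off and check.

```bash
python3 -m pendant '[1,-0.1,0,-1.5,0, 1,-0.1,0,-3,0, 1,0,0,-3,0, 1,0,0,-3,0, 1,0,0,-3,0]' ; python3 -m pendant '[1,0,0,-2,0, 1,0,0,0,0, 1,0,0,0,0, 1,0,0,0,0]';python3 -c "
from h import *
go(-10,84,240)
i=snap('wrist','w17')['color'];cv2.imwrite('pics/w17b.png',cv2.resize(i,(800,600),interpolation=cv2.INTER_CUBIC))
s=snap('side','s17');i=s['color'][150:270,225:335];cv2.imwrite('pics/s17b.png',cv2.resize(i,None,fx=5,fy=5,interpolation=cv2.INTER_CUBIC))"
```

```text
clock: 16.78
ee_pos: [593.0, 238.0, 221.6]
eef_rot: [[-0.991, -0.132, -0.014], [-0.133, 0.991, 0.031], [0.009, 0.033, -0.999]]
ft_force: [0.6, 0.1, -0.2]
finger_gap: -0.2
clock: 17.12
ee_pos: [594.8, 237.8, 246.6]
eef_rot: [[-0.991, -0.133, -0.007], [-0.133, 0.991, 0.033], [0.002, 0.034, -0.999]]
ft_force: [0.2, 0.6, 0.1]
finger_gap: -0.0
st [-4.7 72.5] z 246.6 tool cm [-1.15  0.5   0.68] yaw_y 97.6 tilt [-0.007  0.033] F [0.2 0.6 0.1] t 17.1167
```

View pics/w17b.png

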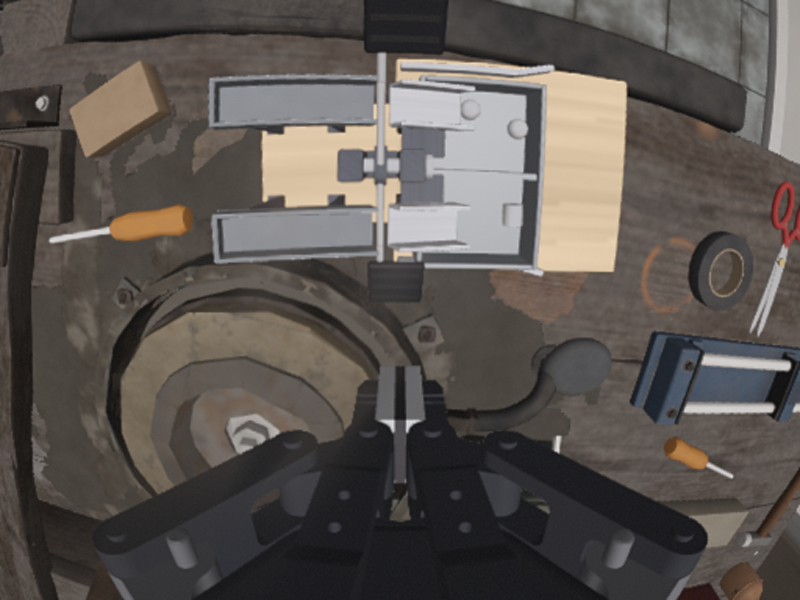

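View pics/s17b.png

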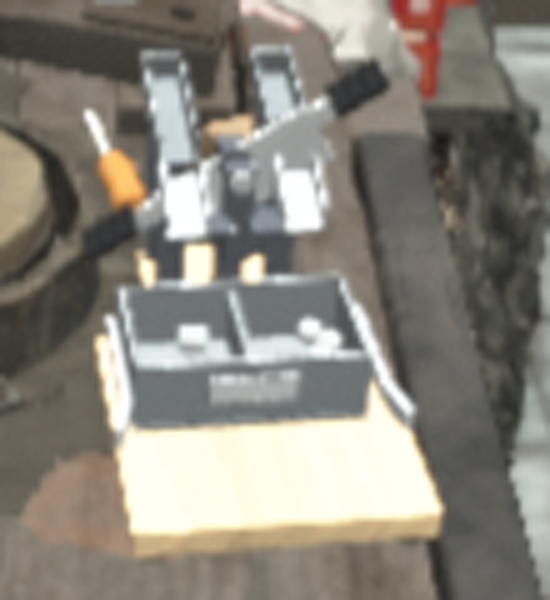

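Everything looks right, but one roller is hidden under the spout in this view. I'll move the camera toward the outlet to see it.

```bash
python3 -m pendant '[1,0,3,0,0, 1,0,3.5,0,0, 1,0,3.5,0,0, 1,0,3,0,0, 1,0,0,0,0]' ; python3 -c "
from h import *
i=snap('wrist','w18')['color'];cv2.imwrite('pics/w18b.png',cv2.resize(i[0:230,170:430],None,fx=3,fy=2.6*1.15,interpolation=cv2.INTER_CUBIC) if 0 else cv2.resize(i,(800,600),interpolation=cv2.INTER_CUBIC))"
```

```text
clock: 17.63
ee_pos: [572.2, 366.3, 235.8]
eef_rot: [[-0.992, -0.125, -0.028], [-0.126, 0.992, 0.024], [0.024, 0.028, -0.999]]
ft_force: [0.9, -0.3, -0.0]
finger_gap: -0.1
```

View pics/w18b.png

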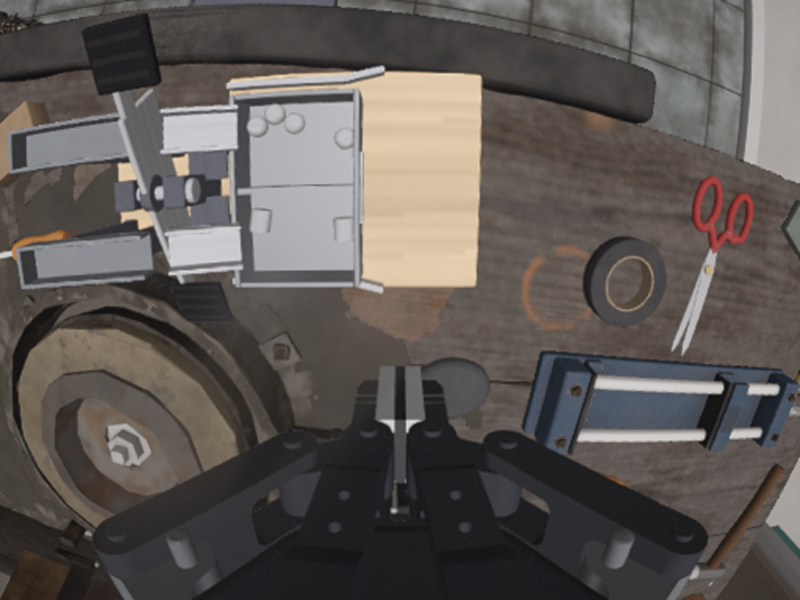

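All six parts show clearly: balls at (258,127), (276,114), (295,123) and (345,138), and rollers at (261,221) and (343,228). Now I'll check that they are at rest and that the tray is still home.

```bash
python3 -m pendant '[1,0,0,0,0, 1,0,0,0,0, 1,0,0,0,0, 1,0,0,0,0, 1,0,0,0,0]' >/dev/null; python3 -m pendant '[1,0,0,0,0, 1,0,0,0,0, 1,0,0,0,0, 1,0,0,0,0, 1,0,0,0,0]'>/dev/null; python3 -c "
from h import *
a=snap('wrist','w19'); b=load('w18')
for p,z in [((361,90),70),((361,286),70),((481,74),25),((477,287),25)]: print(p,st(wplane(a,p[0]*.64,p[1]*.64,z)))
for n,p in [('b',(258,127)),('b',(276,114)),('b',(295,123)),('b',(345,138)),('r',(261,221)),('r',(343,228))]: print(n,st(wplane(a,p[0]*.64,p[1]*.64,37))-st(O-70*xs))
c=snap('side','s19');d=load('s17')
print(np.abs(c['color'][200:245,240:300].astype(int)-d['color'][200:245,240:300]).max(), np.abs(a['color'][50:190,140:240].astype(int)-b['color'][50:190,140:240]).mean())
go(-10,84,240)"
```

```text
(361, 90) [-106.3  -63.4]
(361, 286) [-103.9   67.8]
(481, 74) [-193.7  -85.1]
(477, 287) [-192.    80.9]
b [ 42.1 -46. ]
b [ 28.2 -54.7]
b [ 14. -47.]
b [-22.5 -34.1]
r [42.4 24.6]
r [-19.6  31.9]
5 31.77561904761905
st [-125.6   65.2] z 229.6 tool cm [ -1.95 -11.52  -1.33] yaw_y 96.8 tilt [-0.036  0.015] F [-0.3  0.3  0.6] t 18.6167
```

```bash
python3 -c "
from h import *
a=load('w18')
for p,z in [((361,90),70),((361,286),70),((481,74),25),((477,287),25)]: print(p,st(wplane(a,p[0]*.64,p[1]*.64,z)))
for n,p in [('b',(258,127)),('b',(276,114)),('b',(295,123)),('b',(345,138)),('r',(261,221)),('r',(343,228))]: print(n,st(wplane(a,p[0]*.64,p[1]*.64,37))-st(O-70*xs))
"
```

```text
(361, 90) [-116.1  -61.2]
(361, 286) [-114.5   72.4]
(481, 74) [-205.   -83.3]
(477, 287) [-204.7   85.6]
b [ 32.9 -42.6]
b [ 18.8 -51.5]
b [  4.5 -43.8]
b [-32.5 -31. ]
r [32.8 28.9]
r [-30.   36.1]
```

The front rim is at -116.1 and -114.5 mm against a nominal -115 mm, so the tray is home and square. Every part is inside its own pocket and the side view is unchanged over 1.5 s. Handing in.

```bash
python3 -c "
from workcell import hand_in; print(hand_in())"
```

```text
the job is handed in; nothing more can be done
None
```

I filled the tray and handed the job in at about 18.6 s on the robot's clock; `hand_in()` gave no verdict. I pushed the tray home with the half-open fingers, stopping when the force rose to about 9 N at the stops. I then pressed pad_right with the closed fingertips to release the balls, and pressed pad_left to rock the gate over and release the rollers.

- **Tray:** the last measurement put its front rim at -116.1 and -114.5 mm in the stand frame (nominal -115), so it is home and square. It sits about 5 mm toward the +y rail.
- **Parts:** all four balls are in the near pocket and both rollers in the far one. Both chutes are empty.
- **Order:** before I rocked the gate over, I counted four balls in the tray and saw the rollers still held.
- **At rest:** the side view of the tray was unchanged over the last 1.5 s before hand-in. The wrist pictures could not confirm this, because the arm drifted about 10 mm between them.
- **Robot:** at hand-in the tool was clear of everything, at a height of about 230 mm. The highest force I read was 22 N, at the gate stop on pad_left.
- **Tool tilt:** the tool leaned up to about 5° during some moves, and this did no visible harm.
- **Bystanders:** the cork block and the tape roll looked unmoved in the pictures, though I did not measure them. I never identified the nagura stone for certain, but the arm felt no unexpected contact.

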